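# Slide the soil-core tube home in the reader

## Task

Take the steel soil-core tube from its wooden rest, lay it gently in the open part of the reader's V-groove, clear of the bridge, and let go of it. Then push it by its outer end along the groove, under the bridge and its sprung keeper, until you feel it come up firmly against the stop pin - gently, never pressing on the pin with more than 12 N - and back off, leaving the tube lying fully home in the groove. Leave the other things on the bench where they are.

Things in the scene. Friction and masses are not known exactly. Their poses are not given: they have to be found in the camera images.
- tube_center (a point): Steel soil-core tube, a closed round cylinder 32 mm in diameter, 140 mm long, alike at both ends, the last 8 mm of each tapering to 26 mm; 0.27 to 0.53 kg. It starts level in the rest, axis 48 mm above the table. This point is its centre on its axis; x runs along it (either way round). Around its centre there is room for fingers on both sides, down to 12 mm above the table.
- tube: The same steel tube as a solid; origin at its centre, x along it.
- rest: Fixed wooden rest, base 130 by 70 mm, 12 mm thick, with two V-notched saddles 38 to 54 mm either side of the middle, rising to 40 mm; the tube lies in it at the start. Origin: centre of its underside on the table; x runs along the tube.
- reader: Fixed core reader: base 310 mm long (x), 100 wide, 20 thick, aluminium 90-degree V-groove along x, a bridge over it and beyond it a rigid upright steel stop pin (14 mm thick, top at 88 mm), clamped where the last user set it: its face at x = +88 to +118 mm, so a home tube's centre is at +18 to +48 mm. Origin: centre of its underside on the table, z up, +x from the groove's mouth to the pin. A tube in the groove has its axis at y = 0, z = 60 mm.
- groove_mouth (a point): Middle of the groove's open end, at the height of a lying tube's axis (60 mm); reader x = -135 mm. The groove is open above from here for 165 mm, up to the bridge. Its lips are 51 mm above the table, 8 mm below the tube's axis, and the walls 36 mm wide overall: to lay the tube in, grip its upper part, fingertips at most 7 mm below its axis. Sliding in the bare groove takes about 1 to 3 N.
- bridge_top (a point): Middle of the bridge's top, 104 mm above the table, reader x = +55 mm. The bridge spans reader x = +30 to +80 mm; it is open 58 mm wide and up to 92 mm above the table, so the tube slides under it. A sprung black keeper in it, at reader x = +45 mm, hangs 2 mm into the tube's way: the tube's end lifts it, then it rubs on the tube. Pushing past and under it takes about 2 to 6 N; that is not yet the stop.
- pot_mid (a point): Brown pressed-fibre plant pot, 60 mm wide, 62 mm tall, standing between the reader and the rest; this point is half-way up its middle. A bystander: leave it alone.
- tweezers_mid (a point): Steel tweezers lying flat, 115 mm long, 8 mm thick; this point is their middle. A bystander: leave it alone.
- thermometer_mid (a point): Soil thermometer lying flat: black grip 100 mm long and 26 mm thick, thin steel probe 150 mm long; this point is where the probe leaves the grip, roughly. A bystander: leave it alone.
- planter_mid (a point): Empty open planter box, 130 by 180 mm, 60 mm tall; this point is its middle. A bystander: leave it alone.
- jar_mid (a point): White lidded jar, 80 mm wide, 75 mm tall; this point is its middle. A bystander: leave it alone.
- potstack_mid (a point): Taller brown fibre pot, 68 mm wide, 85 mm tall; this point is its middle. A bystander: leave it alone.
- dish_mid (a point): Shallow white dish, 90 mm wide, 20 mm tall; this point is its middle. A bystander: leave it alone.
There are look-alikes about, which are no part of the job. There is more than one size of the tube; the job needs the largest.

How it is judged (in metres and radians):
On the way, in this order (a step that is already met when the one before it is completed fails the run):
1. the tube lies in the open part of the groove, clear of the bridge, and has been let go (y of tube_center in the frame of reader between -0.004 and 0.004 m and z of tube_center in the frame of reader between 0.056 and 0.064 m and angle between the x axis of tube_center and the x axis of reader, either way round below 0.06 rad and x of tube_center in the frame of reader between -0.13 and -0.04 m and contact force between the fingers and tube below 0.2 N), for 0.2 s.
2. the tube has been pushed up to the stop pin and is felt to bear on it (more than 2 N) (y of tube_center in the frame of reader between -0.004 and 0.004 m and z of tube_center in the frame of reader between 0.056 and 0.064 m and angle between the x axis of tube_center and the x axis of reader, either way round below 0.06 rad and contact force between tube and stop_c0 above 2 N and horizontal distance between tube_center and stop_c0 below 0.0785 m), for 0.03 s.
At the end, for the whole second after the job is handed in: the tube lies at rest in the groove (axis within 4 mm of the groove's line sideways and in height, and within 0.06 rad of its direction), its end within 2 mm of the stop pin (stop_c0, 14 mm thick; centres within 79 mm), and the robot touches nothing (y of tube_center in the frame of reader between -0.004 and 0.004 m and z of tube_center in the frame of reader between 0.056 and 0.064 m and angle between the x axis of tube_center and the x axis of reader, either way round below 0.06 rad and x of tube_center in the frame of reader between 0.015 and 0.053 m and horizontal distance between tube_center and stop_c0 below 0.079 m and linear speed of tube below 0.01 m/s).
It fails at once if the tube was pressed or knocked against the stop pin with more than 12 N (contact force between tube and stop_c0 above 12 N).
It fails at once if the tube was dropped or pressed hard into the reader (more than 60 N) (contact force between tube and reader above 60 N).
It fails at once if a bystander was moved by more than 30 mm (distance of any of pot_mid, tweezers_mid, thermometer_mid, planter_mid, jar_mid, potstack_mid, dish_mid from where it was at the start of the episode above 0.03 m).
It also fails if it takes over 64 s, if anything falls off the work surface, if the arm or the gripper's body presses on something with over 40 N, if the wrist force passes 120 N, or if a joint passes its speed limit or range.

## Robot

A 6-joint arm with a two-finger parallel gripper is mounted at the origin on the work surface. World frame = base frame: x ahead of the robot, y to its left, z up, the work surface at z = 0. Lengths are in m, angles in degrees, forces in N, time in s.
With the tool pointing down it reaches from about 0.275 to 0.75 m from the base axis. Payload 10.2 kg.
Tool frame: the origin (TCP) lies on the centre line of the jaws, within the pads' length; the fingertips stand 8 mm ahead of it and the grasp point (between the pads) lies 11 mm behind it; z points along the fingers, y is the line along which they close (so a half turn about z gives the same grasp; the last joint's range is limited). The gripper opens to 88 mm and grips with 3 to 60 N. Pads are 18 mm wide; open, the fingers measure 123 mm over their backs; the gripper's body (75 mm by 187 mm) begins 45 mm behind the grasp point.
Start: joints at [54.179, 17.928, 85.812, -0, 76.261, -12.8], TCP at [0.205, 0.483, 0.247] pointing down, gripper open.
Joint ranges: [-168.41, 168.41], [-55.51, 124.54], [10.69, 146.95], [-70.63, 250.63], [1, 178], [-165.06, 165.06]. Speed limits (degrees/s): [136.94, 136.94, 172.46, 180, 180, 180].

## Interface

Orientations are given as a 3x3 rotation matrix whose columns are the frame's x, y, z axes.
In Python, from plant import ctrl gives the robot as it stands.
- The arm moves only by the tool play_rows, never from a script. Its argument "rows" is a list of rows, each a list of 5 numbers: the closure, from -1 (fully open) to 1 (shut), then the shift along the tool's x, y, z in cm, then the turn about the tool's z in degrees. In form: [[gripper, tx, ty, tz, roll], ...]. A call has 1 to 5 rows; each row is the pose to reach, as a shift and turn from the pose commanded when the call began, along the tool's axes at that moment; what a row does not reach only later rows make up. A row lasts 1/10 s, in which the tool goes at most 50 mm and 8.59 degrees, less where a joint would pass 70% of its speed; a pose out of reach is approached as far as the arm can. A call with a gripper value outside its range is refused whole. The fingers move at their own pace and stop on an object; "force" is the grip in N (left out, the last holds). Time passes only in rows, so rows that repeat a pose let the fingers close. It gives the time, the measured TCP pose, the force, the opening and the grip force at its end, in the units of the state.
- ctrl.read_state(): the state, without advancing time (a new reading comes with each control period).
- ctrl.read_camera(name): name is "side" or "top" or "wrist"; returns (picture, depth): 420x560x3 uint8, red, green, blue; 420x560 float32, m along the optical axis (not along the pixel's ray), 0 where there is no reading.
- ctrl.get_calibration(name): a dict with "fx", "fy", "cx", "cy" (pixels), "distortion" ([k1, k2, p1, p2, k3] as OpenCV has them; the pictures are not rectified), "cam_to_world" (4x4, takes a point from camera to world coordinates); the wrist camera has in their place "mount" (4x4, takes a point from camera to tool coordinates, whose origin is the TCP and whose axes are the flange's). Camera axes: x right, y up, looking along -z (the intrinsics and any distortion apply to the point x, -y, -z); pixel columns grow to the right and rows downward; lengths in m; the calibration is good to about 2 mm. A picture is of the moment at which its call begins: read the wrist's pose just before it. get_calibration takes no time and is no camera call.
- ctrl.sign_off(): hands the job in; it is judged then, once.
Trained networks look in the newest picture that a camera, given by its name, has taken for a name from the list of things; names that differ only in an ending like _2 or _b are one class to them, and where a whole thing is asked for, a point or a joint stands for the part that bears it (a point fixed in the world has none). Each returns a list of dicts, best first, with "p" (0 to 1); they miss things now and then, are a little off and sometimes report something else, mostly with a low value. They report only what shows in the picture. A call takes as long as a camera call. They do not tell look-alikes from the thing itself.
- ctrl.recognise(camera, target): "box" ([left, top, width, height] in pixels, round what is visible of it).
- ctrl.place_of(camera, target): "centre" ([column, row] in pixels: a listed point, or the origin of a listed thing).
The state is a dict: "time": time; "joint_positions": joint angles; "qvel": joint speeds; "effort": joint torques, N m; "tcp_pos": TCP position; "orientation": TCP orientation; "wrist_force": force on the tool from outside, world axes, zero at the start; "wrist_torque": the same for the moment, N m; "gripper_width": finger opening in m; "grasp_force": force on a finger pad.
Only numpy, scipy, OpenCV 4.12 (cv2) and the standard library are available. Lean on these libraries where they do the work, as an engineer would, in place of code of your own. Each camera call takes 0.05 s, during which the arm holds its last target. There are 200 camera calls.

## Working session

There is one attempt and no reset: what is moved stays moved. The work goes in short steps, Python scripts to look and compute and a tool call to move; the robot and the scene stay as the last step left them, time stands still between calls to the robot, and variables do not carry over. Pictures are saved under pics/ and viewed, at most 10 in all, crops included, and the job is handed in when it is done.

Besides the shell and the picture viewer there is one more tool, called after "Call:" as name([rows], argument=value, ...), one row to a line, values as JSON. play_rows: Moves the arm, as the interface text tells. Its arguments: {"type":"object","properties":{"rows":{"type":"array","items":{"type":"array","items":{"type":"number"}}},"force":{"type":"number"}},"required":["rows"]}

```bash
mkdir -p pics; ls; cat > h.py <<'E'
import numpy as np, cv2
from plant import ctrl
def world(name, uv, depth=None, z=None, st=None):
    c=ctrl.get_calibration(name)
    K=np.array([[c['fx'],0,c['cx']],[0,c['fy'],c['cy']],[0,0,1.]])
    if 'cam_to_world' in c: T=np.array(c['cam_to_world'])
    else:
        st=st or ctrl.read_state(); W=np.eye(4); W[:3,:3]=st['orientation']; W[:3,3]=st['tcp_pos']; T=W@np.array(c['mount'])
    uv=np.array(uv,float).reshape(-1,1,2)
    n=cv2.undistortPoints(uv,K,np.array(c['distortion'],float))[:,0]
    r=np.c_[n[:,0],-n[:,1],-np.ones(len(n))]
    if z is not None:
        d=r@T[:3,:3].T; s=(z-T[2,3])/d[:,2]; return T[:3,3]+d*s[:,None]
    return (r*np.array(depth).reshape(-1,1))@T[:3,:3].T+T[:3,3]
E
python3 - <<'E'
from h import *
np.set_printoptions(precision=3,suppress=True)
s=ctrl.read_state(); print(s['time'],s['tcp_pos'],s['orientation'],s['wrist_force'])
for n in('top','side'):
    im,d=ctrl.read_camera(n); cv2.imwrite(f'pics/{n}0.png',im[:,:,::-1]); np.save(f'{n}0.npy',d)
    for t in('tube_center','reader','rest','groove_mouth','bridge_top','pot_mid'):
        for q in ctrl.place_of(n,t)[:4]:
            if q['p']<.2: continue
            u=np.array(q['centre']); i=np.clip(u.round().astype(int),0,[559,419])
            z={'tube_center':.048,'reader':0,'rest':0,'groove_mouth':.06,'bridge_top':.104,'pot_mid':.031}[t]
            print(n,t,round(q['p'],2),u,'z-plane',world(n,u,z=z)[0],'depth',world(n,u,d[i[1],i[0]])[0])
E
```

```text
pics
0.0 [0.205 0.483 0.246] [[-0.92   0.391 -0.001]
 [ 0.391  0.92  -0.001]
 [ 0.    -0.001 -1.   ]] [ 0.395  1.018 -0.268]
top tube_center 0.89 [325.8 206.2] z-plane [ 0.586 -0.143  0.048] depth [ 0.586 -0.141  0.062]
top tube_center 0.56 [342.1 268.6] z-plane [ 0.403 -0.184  0.048] depth [ 0.399 -0.189  0.018]
top tube_center 0.55 [361.6 159.9] z-plane [ 0.72  -0.254  0.048] depth [ 0.727 -0.264  0.005]
top reader 0.86 [229.8 212.9] z-plane [0.576 0.143 0.   ] depth [0.574 0.138 0.051]
top rest 0.71 [318.4 206. ] z-plane [ 0.589 -0.127  0.   ] depth [ 0.589 -0.125  0.011]
top rest 0.7 [326.1 207.1] z-plane [ 0.585 -0.15   0.   ] depth [ 0.583 -0.141  0.063]
top groove_mouth 0.97 [212.9 264.1] z-plane [0.428 0.189 0.06 ] depth [0.424 0.195 0.02 ]
top groove_mouth 0.73 [414.5 198.7] z-plane [ 0.6   -0.404  0.06 ] depth [ 0.603 -0.422  0.008]
top bridge_top 0.79 [226.7 196.3] z-plane [0.619 0.141 0.104] depth [0.619 0.141 0.104]
top pot_mid 0.53 [283.3 212.9] z-plane [ 0.57  -0.018  0.031] depth [ 0.571 -0.019  0.003]
top pot_mid 0.28 [411.6 200.2] z-plane [ 0.598 -0.405  0.031] depth [ 0.599 -0.415  0.002]
side tube_center 0.97 [297.6 276.7] z-plane [ 0.586 -0.153  0.048] depth [ 0.585 -0.157  0.054]
side tube_center 0.75 [368.6 311.1] z-plane [ 0.705 -0.269  0.048] depth [ 0.715 -0.258  0.02 ]
side tube_center 0.7 [270.5 400.6] z-plane [ 0.471 -0.386  0.048] depth [ 0.472 -0.375  0.002]
side tube_center 0.63 [222.3 314.5] z-plane [ 0.413 -0.2    0.048] depth [ 0.412 -0.187  0.021]
side reader 0.88 [260.7 192.1] z-plane [0.568 0.159 0.   ] depth [0.566 0.142 0.019]
side rest 0.59 [299.5 286.9] z-plane [ 0.592 -0.153  0.   ] depth [ 0.59  -0.159  0.01 ]
side groove_mouth 0.55 [210.4 181.7] z-plane [0.439 0.175 0.06 ] depth [0.438 0.216 0.02 ]
side bridge_top 0.8 [277.3 167. ] z-plane [0.613 0.138 0.104] depth [0.613 0.14  0.103]
side pot_mid 0.91 [274.9 231.1] z-plane [ 0.57  -0.006  0.031] depth [0.574 0.014 0.004]
```

View pics/top0.png

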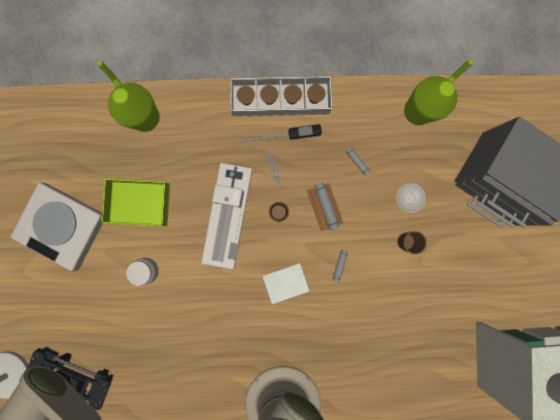

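View pics/side0.png

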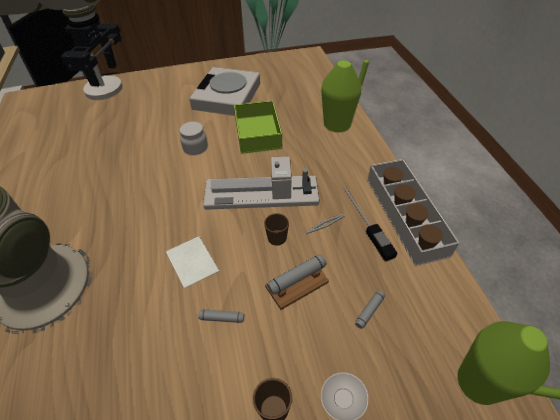

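The top view shows the large tube in the wooden rest at about (326,206). Two smaller look-alikes lie at (357,160) and (340,266). The reader is at (228,215), with its mouth at the bottom (215,264) and the bridge and pin at the top. The pot at (279,212) stands between them. I'll refine both axes from depth.

```bash
cat >> h.py <<'E'
def cloud(name,d,st=None):
    v,u=np.nonzero(d>0); return world(name,np.c_[u,v],d[v,u],st=st)
def line(p,w=None):
    m=np.median(p,0); vx,vy,x,y=cv2.fitLine(p.astype(np.float32),cv2.DIST_HUBER,0,1e-4,1e-4).ravel()
    a=np.degrees(np.arctan2(vy,vx)); 
    if a>90:a-=180
    if a<-90:a+=180
    dx=np.array([np.cos(np.radians(a)),np.sin(np.radians(a))]); q=(p-[x,y])@dx
    return np.array([x,y])+dx*(np.percentile(q,1)+np.percentile(q,99))/2,a,np.ptp(np.percentile(q,[1,99]))
def near(P,c,r,z0,z1): return P[(np.hypot(P[:,0]-c[0],P[:,1]-c[1])<r)&(P[:,2]>z0)&(P[:,2]<z1)]
E
python3 - <<'E'
from h import *
np.set_printoptions(precision=4,suppress=True)
for n in('top','side'):
    P=cloud(n,np.load(n+'0.npy'))
    t=near(P,(.586,-.143),.1,.052,.075); print(n,'tube',len(t),line(t[:,:2]),np.percentile(t[:,2],[50,95]))
    b=near(P,(.56,.156),.2,.01,.11); b=b[b[:,1]>.06]
    r=cv2.minAreaRect(b[:,:2].astype(np.float32)); print('reader rect',r)
    br=near(P,(.617,.141),.06,.098,.11); print('bridge top',len(br),cv2.minAreaRect(br[:,:2].astype(np.float32)))
    pn=near(P,(.66,.13),.06,.08,.093); print('pin',len(pn),np.median(pn,0) if len(pn) else '')
    m=near(P,(.50,.17),.11,.044,.056); print('lips',len(m),line(m[:,:2]))
    print('pot',near(P,(.572,-.012),.05,.055,.07).mean(0))
E
```

```text
top tube 490 (array([ 0.5858, -0.143 ]), np.float32(18.325375), np.float64(0.13696904348735509)) [0.0607 0.0656]
reader rect ((0.583652913570404, 0.22209952771663666), (0.24347436428070068, 0.3081877827644348), 77.65921020507812)
bridge top 477 ((0.621096134185791, 0.14170584082603455), (0.07830096036195755, 0.0497891865670681), 78.37550354003906)
pin 25 [0.681  0.1287 0.0874]
lips 386 (array([0.5177, 0.1632]), np.float32(-14.462208), np.float64(0.16073177462051821))
pot [ 0.5755 -0.0041  0.0612]
side tube 758 (array([ 0.5875, -0.1489]), np.float32(18.13032), np.float64(0.13662922750949574)) [0.0603 0.0638]
reader rect ((0.581803560256958, 0.22132152318954468), (0.24747851490974426, 0.3108372986316681), 78.57681274414062)
bridge top 404 ((0.6216723918914795, 0.13948021829128265), (0.07895468920469284, 0.04922036826610565), 76.85554504394531)
pin 71 [0.6291 0.1036 0.0865]
lips 329 (array([0.5189, 0.1709]), np.float32(-10.780395), np.float64(0.1625407063288616))
pot [ 0.5752 -0.0023  0.0593]
```

Call:
play_rows([
  [-1,-4,-2.85,0,-8],
  [-1,-8,-5.7,0,-16],
  [-1,-12,-8.55,0,-24],
  [-1,-16,-11.4,0,-32],
  [-1,-20,-14.25,0,-41.3],
])

```text
time: 1.2
tcp_pos: [0.3196, 0.2975, 0.2469]
orientation: [[-0.971, -0.239, 0.0], [-0.239, 0.971, 0.0], [-0.0, 0.0, -1.0]]
wrist_force: [1.1, -0.2, 0.8]
gripper_width: 0.0877
grasp_force: 0.0
```

Call:
play_rows([
  [-1,-1.1,-4.8,0,0],
  [-1,-2.2,-9.6,0,0],
  [-1,-3.3,-14.4,0,0],
  [-1,-4.4,-19.2,0,0],
  [-1,-5.5,-24,0,0],
])

```text
time: 1.7
tcp_pos: [0.4291, 0.0765, 0.2471]
orientation: [[-0.972, -0.234, 0.001], [-0.234, 0.972, 0.0], [-0.001, -0.0, -1.0]]
wrist_force: [1.2, -0.4, 0.1]
gripper_width: 0.088
grasp_force: 0.0
```

Call:
play_rows([
  [-1,-1.1,-4.7,0,0],
  [-1,-2.2,-9.4,0,0],
  [-1,-3.3,-14.1,0,0],
  [-1,-4.4,-18.8,1,0],
  [-1,-5.4,-23.6,3,0],
])

```text
time: 2.2
tcp_pos: [0.5362, -0.1382, 0.2186]
orientation: [[-0.972, -0.233, 0.003], [-0.233, 0.972, -0.001], [-0.002, -0.002, -1.0]]
wrist_force: [0.4, 0.7, -0.2]
gripper_width: 0.0881
grasp_force: 0.0
```

Call:
play_rows([
  [-1,0,0,1.5,0],
  [-1,0,0,1.5,0],
  [-1,0,0,1.5,0],
])

```text
time: 2.5
tcp_pos: [0.5351, -0.1355, 0.2034]
orientation: [[-0.972, -0.234, 0.0], [-0.234, 0.972, 0.0], [-0.0, 0.0, -1.0]]
wrist_force: [0.2, 0.9, 0.2]
gripper_width: 0.0878
grasp_force: 0.0
```

```bash
python3 - <<'E'
from h import *
np.set_printoptions(precision=4,suppress=True)
s=ctrl.read_state(); print(s['time'],s['tcp_pos'],s['orientation'],s['joint_positions'])
im,d=ctrl.read_camera('wrist'); cv2.imwrite('pics/w1.png',im[:,:,::-1])
P=cloud('wrist',d,s)
t=near(P,(.586,-.144),.1,.052,.08); print(len(t),line(t[:,:2]),np.percentile(t[:,2],[50,95]))
ridge=near(P,(.586,-.144),.1,.062,.08);print(line(ridge[:,:2]))
print([(round(q['p'],2),world('wrist',q['centre'],z=.048,st=s)[0]) for q in ctrl.place_of('wrist','tube_center')])
E
```

```text
2.5 [ 0.5351 -0.1355  0.2034] [[-0.9722 -0.2341  0.0001]
 [-0.2341  0.9722  0.    ]
 [-0.0001  0.     -1.    ]] [ -26.3729   23.356    84.8081    0.0046   71.8318 -129.9136]
4380 (array([ 0.5872, -0.1444]), np.float32(17.71635), np.float64(0.13637847457792734)) [0.0617 0.0644]
(array([ 0.5872, -0.1453]), np.float32(17.707369), np.float64(0.12655587799648488))
[(0.57, array([ 0.4166, -0.1806,  0.048 ]))]
```

View pics/w1.png

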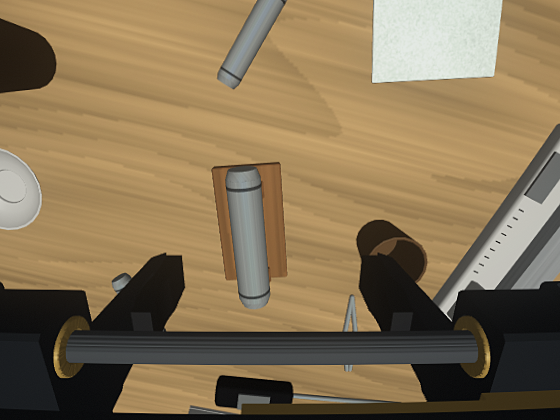

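Call:
play_rows([
  [-1,-2.4,-1,2,-2],
  [-1,-4.86,-2.1,5,-4.2],
  [-1,-4.86,-2.1,8,-4.2],
  [-1,-4.86,-2.1,10,-4.2],
  [-1,-4.86,-2.1,10,-4.2],
])

```text
time: 3.1
tcp_pos: [0.5864, -0.1438, 0.1012]
orientation: [[-0.952, -0.305, -0.003], [-0.305, 0.952, 0.002], [0.003, 0.003, -1.0]]
wrist_force: [-0.6, 0.6, 0.6]
gripper_width: 0.0883
grasp_force: 0.0
```

```bash
python3 - <<'E'
from h import *
np.set_printoptions(precision=4,suppress=True)
s=ctrl.read_state(); R=np.array(s['orientation']); print(s['time'],s['tcp_pos'],R[:,1])
im,d=ctrl.read_camera('wrist'); cv2.imwrite('pics/w2.png',im[:,:,::-1])
P=cloud('wrist',d,s)
t=near(P,(.586,-.144),.1,.052,.08); c,a,l=line(t[:,:2]);print(c,a,l,np.percentile(t[:,2],95))
print('in tool',R.T@(np.r_[c,.050]-s['tcp_pos'])*100,'yaw',np.degrees(np.arctan2(R[1,1],R[0,1]))-a)
E
```

```text
3.1 [ 0.5864 -0.1438  0.1012] [-0.3053  0.9523  0.0026]
[ 0.584  -0.1465] 17.602129 0.12810626806003564 0.06428710106388061
in tool [ 0.3034 -0.1976  5.1253] yaw 90.1720507604891
```

Call:
play_rows([
  [-1,0,-0.1,2,0],
  [-1,0,-0.1,3.8,0],
  [-1,0,-0.1,5.1,0],
  [-1,0,-0.1,5.1,0],
  [-1,0,-0.1,5.1,0],
], force=25)

```text
time: 3.65
tcp_pos: [0.5881, -0.146, 0.0532]
orientation: [[-0.953, -0.305, 0.002], [-0.305, 0.953, -0.001], [-0.001, -0.001, -1.0]]
wrist_force: [-1.1, -0.5, -0.8]
gripper_width: 0.0881
grasp_force: 0.0
```

Call:
play_rows([
  [0,0,0,0,0],
  [0.3,0,0,0,0],
  [1,0,0,0,0],
  [1,0,0,0,0],
  [1,0,0,0,0],
], force=25)

```text
time: 4.15
tcp_pos: [0.5876, -0.1459, 0.052]
orientation: [[-0.953, -0.304, 0.0], [-0.304, 0.953, -0.0], [-0.0, -0.0, -1.0]]
wrist_force: [0.4, -0.1, 0.7]
gripper_width: 0.0504
grasp_force: 0.0
```

Call:
play_rows([
  [1,0,0,0,0],
  [1,0,0,0,0],
  [1,0,0,0,0],
])

```text
time: 4.45
tcp_pos: [0.5874, -0.1455, 0.0519]
orientation: [[-0.953, -0.304, -0.001], [-0.304, 0.953, 0.001], [0.0, 0.001, -1.0]]
wrist_force: [-0.3, 2.9, 0.6]
gripper_width: 0.0313
grasp_force: 25.0
```

Call:
play_rows([
  [1,0,0,-1.5,0],
  [1,0,0,-4.5,0],
  [1,0,0,-8,0],
  [1,0,0,-12,0],
  [1,0,0,-15,0],
])

```text
time: 4.95
tcp_pos: [0.5877, -0.146, 0.2053]
orientation: [[-0.953, -0.304, 0.002], [-0.304, 0.953, -0.001], [-0.002, -0.002, -1.0]]
wrist_force: [-0.4, -0.3, -2.4]
gripper_width: 0.0314
grasp_force: 25.0
```

Call:
play_rows([
  [1,-0.6,2.5,0,2],
  [1,-1.5,6.2,0,5],
  [1,-2.4,9.9,0,9],
  [1,-3.3,13.6,0,13],
  [1,-4.2,17.3,0,17],
])

```text
time: 5.45
tcp_pos: [0.5745, 0.033, 0.2028]
orientation: [[-1.0, -0.009, 0.001], [-0.009, 1.0, -0.0], [-0.001, -0.0, -1.0]]
wrist_force: [-0.2, 0.4, -2.7]
gripper_width: 0.0315
grasp_force: 25.0
```

```bash
cat > go.py <<'E'
import sys
from h import *
s=ctrl.read_state(); R=np.array(s['orientation']); x,y,z,a=map(float,sys.argv[1:5])
print(s['time'],np.round(s['tcp_pos'],4),'shift cm',np.round(R.T@(np.array([x,y,z])-s['tcp_pos'])*100,2),'roll',round(np.degrees(np.arctan2(R[1,1],R[0,1]))-a,2),np.round(s['joint_positions'],1),s['gripper_width'])
E
python3 go.py .567 .153 .205 77.9
```

```text
5.45 [0.5745 0.033  0.2028] shift cm [ 0.64 12.   -0.23] roll 12.64 [ -8.4  26.3  80.5  -0.   73.2 -98.9] 0.03146654057627557
```

Call:
play_rows([
  [1,0.1,3.7,0,4],
  [1,0.2,7,0,8],
  [1,0.3,10,0,12],
  [1,0.3,11.4,0,12.6],
  [1,0.3,11.4,0,12.6],
])

```text
time: 5.95
tcp_pos: [0.5702, 0.1472, 0.2025]
orientation: [[-0.979, 0.203, 0.0], [0.203, 0.979, 0.0], [-0.0, 0.0, -1.0]]
wrist_force: [-0.4, -0.6, -3.0]
gripper_width: 0.0313
grasp_force: 25.0
```

Call:
play_rows([
  [1,0,0,0,0],
  [1,0,0,0,0],
])

```text
time: 6.15
tcp_pos: [0.5706, 0.1446, 0.2021]
orientation: [[-0.978, 0.207, 0.0], [0.207, 0.978, -0.0], [-0.0, -0.0, -1.0]]
wrist_force: [-0.4, 1.0, -2.8]
gripper_width: 0.0315
grasp_force: 25.0
```

```bash
python3 - <<'E'
from h import *
np.set_printoptions(precision=4,suppress=True)
s=ctrl.read_state(); R=np.array(s['orientation']); print(s['time'],s['tcp_pos'],R[:,1],np.degrees(np.arctan2(R[1,1],R[0,1])))
im,d=ctrl.read_camera('wrist'); cv2.imwrite('pics/w3.png',im[:,:,::-1]); np.save('w3.npy',d)
P=cloud('wrist',d,s)
m=near(P,(.4985,.1677),.09,.046,.055); print('lips',len(m),line(m[:,:2]),np.percentile(m[:,2],[5,95]))
g=near(P,(.4985,.1677),.09,.028,.046); print('groove',len(g),line(g[:,:2]))
b=near(P,(.4985,.1677),.09,.015,.025); print('base',len(b))
dx=np.array([np.cos(np.radians(-12.1)),np.sin(np.radians(-12.1))]); o=np.array([.567,.153]); n=np.array([-dx[1],dx[0]])
q=P[(P[:,2]>.02)&(P[:,2]<.06)]; X=(q[:,:2]-o)@dx; Y=(q[:,:2]-o)@n
for x in(-.12,-.1,-.08,-.06):
    k=(abs(X-x)<.003)&(abs(Y)<.03); h=np.round(Y[k]*500)/500
    print(x,[(round(v*1000),round(1000*np.median(q[k,2][h==v]))) for v in np.unique(h)])
# held tube
t=near(P,s['tcp_pos'][:2],.085,s['tcp_pos'][2]-.012,s['tcp_pos'][2]+.02); print(len(t)); 
if len(t)>20: print('tube',line(t[:,:2]))
print([(round(q['p'],2),world('wrist',q['centre'],z=.06,st=s)[0]) for q in ctrl.place_of('wrist','groove_mouth')])
E
```

```text
6.15 [0.5706 0.1446 0.2021] [ 0.2066  0.9784 -0.0003] 78.07428176654653
lips 2301 (array([0.4782, 0.1712]), np.float32(3.987644), np.float64(0.0843240069910874)) [0.0465 0.0515]
groove 2205 (array([0.4783, 0.1715]), np.float32(-11.863492), np.float64(0.08115366716711828))
base 10812
-0.12 [(-30, 22), (-28, 22), (-26, 21), (-24, 20), (-22, 21), (-20, 21), (-18, 49), (-16, 50), (-14, 50), (-12, 49), (-10, 47), (-8, 44), (-6, 43), (-4, 41), (-2, 39), (0, 38), (2, 39), (4, 42), (6, 44), (8, 46), (10, 48), (12, 50), (14, 51), (16, 49), (20, 20), (22, 21), (24, 21), (26, 20), (28, 20), (30, 20)]
-0.1 [(-30, 22), (-28, 23), (-26, 21), (-24, 21), (-22, 20), (-20, 21), (-18, 48), (-16, 50), (-14, 51), (-12, 49), (-10, 47), (-8, 45), (-6, 43), (-4, 41), (-2, 39), (0, 38), (2, 40), (4, 42), (6, 44), (8, 46), (10, 48), (12, 50), (14, 51), (16, 49), (20, 21), (22, 21), (24, 21), (26, 20), (28, 20), (30, 21)]
-0.08 [(-30, 22), (-28, 22), (-26, 21), (-24, 21), (-22, 21), (-20, 21), (-18, 49), (-16, 50), (-14, 51), (-12, 49), (-10, 47), (-8, 45), (-6, 43), (-4, 41), (-2, 39), (0, 38), (2, 40), (4, 41), (6, 44), (8, 46), (10, 48), (12, 50), (14, 51), (16, 49), (18, 48), (20, 21), (22, 20), (24, 21), (26, 21), (28, 21), (30, 21)]
-0.06 [(-30, 21), (-28, 21), (-26, 21), (-24, 20), (-22, 21), (-20, 20), (-18, 49), (-16, 50), (-14, 50), (-12, 49), (-10, 47), (-8, 45), (-6, 43), (-4, 41), (-2, 39), (0, 38), (2, 40), (4, 42), (6, 44), (8, 46), (10, 48), (12, 51), (14, 51), (16, 49), (20, 20), (22, 21), (24, 20), (26, 20), (28, 20), (30, 20)]
18363
tube (array([0.5684, 0.1453]), np.float32(-11.99475), np.float64(0.13188654320558724))
[(0.96, array([0.4369, 0.181 , 0.06  ])), (0.7, array([0.6544, 0.1271, 0.06  ]))]
```

View pics/w3.png

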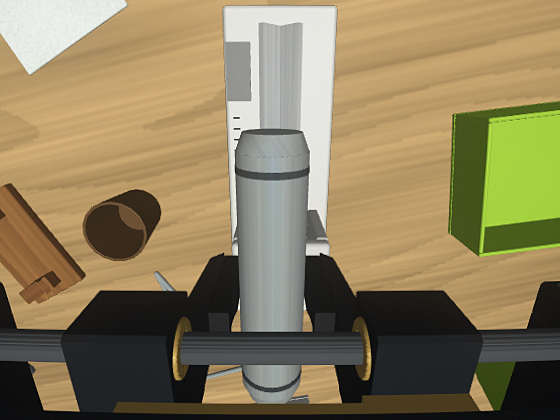

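```bash
python3 go.py .4984 .1672 .064 77.9
```

```text
6.25 [0.5706 0.1447 0.202 ] shift cm [ 7.53  0.71 13.8 ] roll 0.16 [  2.8  28.   78.   -0.   74.  -75.2] 0.03143182813309991
```

Call:
play_rows([
  [1,2.5,0.2,0,0.1],
  [1,5.2,0.5,2,0.2],
  [1,7.5,0.7,5,0.2],
  [1,7.5,0.7,8,0.2],
  [1,7.5,0.7,10,0.2],
])

```text
time: 6.75
tcp_pos: [0.4976, 0.1675, 0.1005]
orientation: [[-0.978, 0.209, -0.001], [0.209, 0.978, -0.0], [0.001, -0.001, -1.0]]
wrist_force: [-0.0, 0.2, -2.7]
gripper_width: 0.0309
grasp_force: 25.0
```

Call:
play_rows([
  [1,0,0,1,0],
  [1,0,0,1.8,0],
  [1,0,0,2.3,0],
  [1,0,0,2.3,0],
  [1,0,0,2.3,0],
])

```text
time: 7.25
tcp_pos: [0.4989, 0.1679, 0.0795]
orientation: [[-0.978, 0.209, 0.001], [0.209, 0.978, 0.0], [-0.001, 0.0, -1.0]]
wrist_force: [0.8, -0.9, -3.5]
gripper_width: 0.0312
grasp_force: 25.0
```

```bash
python3 go.py .4984 .1672 .064 77.9
```

```text
7.25 [0.4989 0.1679 0.0795] shift cm [ 0.04 -0.08  1.55] roll 0.01 [  5.8  29.2  96.7  -0.   54.  -72.1] 0.03120599794700985
```

Call:
play_rows([
  [1,0,-0.04,0.4,0],
  [1,0,-0.04,0.8,0],
  [1,0,-0.04,1.1,0],
  [1,0,-0.04,1.1,0],
  [1,0,-0.04,1.1,0],
])

```text
time: 7.75
tcp_pos: [0.4985, 0.1676, 0.0678]
orientation: [[-0.978, 0.209, -0.0], [0.209, 0.978, 0.0], [0.0, -0.0, -1.0]]
wrist_force: [-0.8, -0.6, -2.0]
gripper_width: 0.0316
grasp_force: 25.0
```

Call:
play_rows([
  [1,0,0,0.1,0],
  [1,0,0,0.2,0],
  [1,0,0,0.2,0],
])

```text
time: 8.05
tcp_pos: [0.4984, 0.1675, 0.0658]
orientation: [[-0.978, 0.209, -0.0], [0.209, 0.978, -0.0], [0.0, -0.0, -1.0]]
wrist_force: [-0.7, 0.3, -3.2]
gripper_width: 0.0313
grasp_force: 25.0
```

Call:
play_rows([
  [1,0,0,0.1,0],
  [1,0,0,0.1,0],
  [1,0,0,0.1,0],
])

```text
time: 8.35
tcp_pos: [0.4984, 0.1675, 0.0649]
orientation: [[-0.978, 0.209, -0.0], [0.209, 0.978, 0.0], [0.0, -0.0, -1.0]]
wrist_force: [-0.2, -0.4, -2.8]
gripper_width: 0.0314
grasp_force: 25.0
```

Call:
play_rows([
  [1,0,0,0.1,0],
  [1,0,0,0.1,0],
])

```text
time: 8.55
tcp_pos: [0.4986, 0.1673, 0.0642]
orientation: [[-0.978, 0.209, 0.0], [0.209, 0.978, -0.0], [-0.0, -0.0, -1.0]]
wrist_force: [-2.1, -2.6, 2.3]
gripper_width: 0.0313
grasp_force: 25.0
```

Call:
play_rows([
  [1,0,0,0.06,0],
  [1,0,0,0.06,0],
])

```text
time: 8.75
tcp_pos: [0.4987, 0.1672, 0.064]
orientation: [[-0.978, 0.209, 0.001], [0.209, 0.978, -0.001], [-0.001, -0.001, -1.0]]
wrist_force: [-4.1, -4.8, 7.6]
gripper_width: 0.0313
grasp_force: 25.0
```

Call:
play_rows([
  [-0.2,0,0,0,0],
  [-0.4,0,0,0,0],
  [-0.4,0,0,0,0],
  [-0.4,0,0,0,0],
  [-0.4,0,0,0,0],
])

```text
time: 9.25
tcp_pos: [0.4985, 0.1676, 0.0632]
orientation: [[-0.978, 0.209, -0.0], [0.209, 0.978, 0.0], [0.0, 0.0, -1.0]]
wrist_force: [1.2, -0.2, -0.6]
gripper_width: 0.0615
grasp_force: 0.0
```

Call:
play_rows([
  [-0.4,0,0,-2,0],
  [-0.4,0,0,-4.5,0],
  [-0.4,1.5,0,-8,0],
  [-0.4,4,0,-11,0],
  [-0.4,7,0,-11,0],
])

```text
time: 9.75
tcp_pos: [0.431, 0.1825, 0.1766]
orientation: [[-0.978, 0.21, 0.007], [0.21, 0.978, 0.001], [-0.006, 0.002, -1.0]]
wrist_force: [0.1, 1.2, 0.2]
gripper_width: 0.0617
grasp_force: 0.0
```

```bash
python3 - <<'E'
from h import *
np.set_printoptions(precision=4,suppress=True)
o=np.array([.567,.153]);dx=np.array([np.cos(np.radians(-12)),np.sin(np.radians(-12))]);n=np.array([-dx[1],dx[0]])
s=ctrl.read_state(); print(s['time'],s['tcp_pos'])
for c in('top','wrist'):
    im,d=ctrl.read_camera(c); cv2.imwrite(f'pics/{c}4.png',im[:,:,::-1])
    P=cloud(c,d,s if c=='wrist' else None); X=(P[:,:2]-o)@dx;Y=(P[:,:2]-o)@n
    k=(abs(Y)<.025)&(X>-.17)&(X<.02)&(P[:,2]>.06)&(P[:,2]<.085)
    if k.sum()<20: continue
    r=line(P[k][:,:2]);print(c,k.sum(),r,'reader x,y',(r[0]-o)@dx,(r[0]-o)@n,np.percentile(X[k],[1,99]),np.percentile(P[k,2],95))
    k=(abs(Y)<.02)&(X>.09)&(X<.14)&(P[:,2]>.075)&(P[:,2]<.095); print('pin',k.sum(),np.percentile(X[k],[5,50,95]) if k.sum() else '')
E
```

```text
9.75 [0.431  0.1825 0.1766]
top 433 (array([0.5073, 0.1633]), np.float32(-10.375985), np.float64(0.1150436223927355)) reader x,y -0.06052946326719396 -0.00235832340171967 [-0.1177 -0.003 ] 0.07740759428913213
pin 22 [0.1133 0.1185 0.1244]
wrist 4491 (array([0.4899, 0.1695]), np.float32(-11.877688), np.float64(0.1076856792040572)) reader x,y -0.07888664708429242 0.00010366964325321821 [-0.1327 -0.0251] 0.07860191652583853
pin 0
```

View pics/wrist4.png

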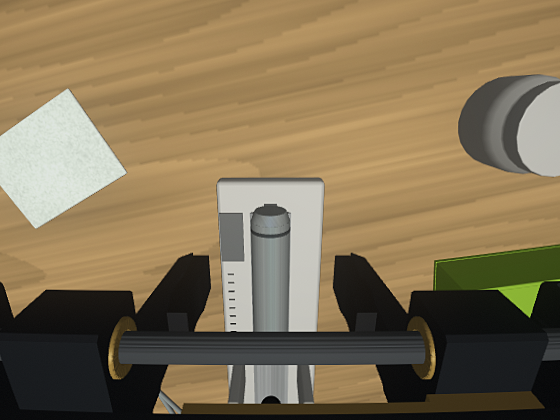

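```bash
python3 go.py .3958 .1891 .063 78
```

```text
9.85 [0.4278 0.1829 0.174 ] shift cm [ 3.27 -0.06 11.1 ] roll 0.0 [  8.7  14.8 101.7   0.   63.6 -69.3] 0.061307755824408984
```

Call:
play_rows([
  [1,2,0,0,0],
  [1,3.3,-0.05,0,0],
  [1,3.3,-0.05,3,0],
  [1,3.3,-0.05,6,0],
  [1,3.3,-0.05,9,0],
])

```text
time: 10.35
tcp_pos: [0.3978, 0.1886, 0.0822]
orientation: [[-0.978, 0.209, 0.001], [0.209, 0.978, 0.0], [-0.001, 0.0, -1.0]]
wrist_force: [0.2, 0.7, -0.4]
gripper_width: 0.0235
grasp_force: 0.0
```

Call:
play_rows([
  [1,0,0,1,0],
  [1,0,0,2.1,0],
  [1,0,0,2.1,0],
  [1,0,0,2.1,0],
  [1,0,0,2.1,0],
])

```text
time: 10.85
tcp_pos: [0.3982, 0.1888, 0.0632]
orientation: [[-0.978, 0.209, 0.002], [0.209, 0.978, 0.0], [-0.002, 0.001, -1.0]]
wrist_force: [0.5, -0.2, -0.0]
gripper_width: 0.0006
grasp_force: 0.0
```

```bash
python3 go.py .3958 .1891 .063 78; python3 -c "
from h import *
s=ctrl.read_state();print(s['wrist_force'])"
```

```text
10.85 [0.3982 0.1888 0.0632] shift cm [ 0.24 -0.02  0.02] roll -0.08 [ 10.1  22.2 111.8  -0.   45.8 -67.9] 0.0006222089241805486
[ 0.54504992 -0.21839228 -0.00852503]
```

Call:
play_rows([
  [1,-0.4,0,0,0],
  [1,-0.8,0,0,0],
  [1,-1.2,0,0,0],
  [1,-1.6,0,0,0],
  [1,-1.8,0,0,0],
])

```text
time: 11.35
tcp_pos: [0.4157, 0.1847, 0.0623]
orientation: [[-0.978, 0.21, 0.0], [0.21, 0.978, 0.0], [-0.0, 0.0, -1.0]]
wrist_force: [-0.1, 0.5, -0.6]
gripper_width: 0.0004
grasp_force: 0.0
```

Call:
play_rows([
  [1,-0.2,0,0,0],
  [1,-0.4,0,0,0],
  [1,-0.6,0,0,0],
  [1,-0.8,0,0,0],
  [1,-1,0,0,0],
])

```text
time: 11.85
tcp_pos: [0.4248, 0.1828, 0.0622]
orientation: [[-0.978, 0.209, -0.001], [0.209, 0.978, 0.0], [0.001, -0.0, -1.0]]
wrist_force: [-2.3, 0.7, -0.1]
gripper_width: 0.0003
grasp_force: 1.0
```

Call:
play_rows([
  [1,-0.2,0,0,0],
  [1,-0.4,0,0,0],
  [1,-0.6,0,0,0],
  [1,-0.8,0,0,0],
  [1,-1,0,0,0],
])

```text
time: 12.35
tcp_pos: [0.435, 0.1806, 0.0623]
orientation: [[-0.978, 0.209, -0.0], [0.209, 0.978, 0.0], [0.0, 0.0, -1.0]]
wrist_force: [-2.1, 1.8, 0.4]
gripper_width: 0.0005
grasp_force: 0.9
```

```bash
cat > st.py <<'E'
from h import *
s=ctrl.read_state();a=np.radians(-12.05);dx=np.array([np.cos(a),np.sin(a)]);p=np.array(s['tcp_pos'])
n=np.array([-dx[1],dx[0]]);q=p[:2]-[.567,.153];f=np.array(s['wrist_force'])[:2]
print(s['time'],'X mm',(q@dx*1000).round(2),'Y',(q@n*1000).round(2),'z',p[2].round(4),'Fx',(f@dx).round(2),'Fy',(f@n).round(2))
E
python3 st.py
```

```text
12.35 X mm -134.9 Y -0.53 z 0.0623 Fx -2.42 Fy 1.31
```

Call:
play_rows([
  [1,-0.3,0,0,0],
  [1,-0.6,0,0,0],
  [1,-0.9,0,0,0],
  [1,-1.2,0,0,0],
  [1,-1.5,0,0,0],
])

```text
time: 12.85
tcp_pos: [0.4497, 0.1775, 0.0623]
orientation: [[-0.978, 0.209, 0.0], [0.209, 0.978, 0.0], [-0.0, 0.0, -1.0]]
wrist_force: [-1.4, 1.7, -0.3]
gripper_width: 0.0004
grasp_force: 1.0
```

Call:
play_rows([
  [1,-0.3,0,0,0],
  [1,-0.6,0,0,0],
  [1,-0.9,0,0,0],
  [1,-1.2,0,0,0],
  [1,-1.5,0,0,0],
])

```text
time: 13.35
tcp_pos: [0.4644, 0.1744, 0.0623]
orientation: [[-0.978, 0.209, 0.0], [0.209, 0.978, 0.0], [-0.0, 0.0, -1.0]]
wrist_force: [-2.1, 1.9, 1.0]
gripper_width: 0.0005
grasp_force: 1.1
```

Call:
play_rows([
  [1,-0.2,0,0,0],
  [1,-0.4,0,0,0],
  [1,-0.6,0,0,0],
  [1,-0.8,0,0,0],
  [1,-1,0,0,0],
])

```text
time: 13.85
tcp_pos: [0.474, 0.1723, 0.0623]
orientation: [[-0.978, 0.209, -0.0], [0.209, 0.978, -0.0], [0.0, -0.0, -1.0]]
wrist_force: [-2.8, 3.4, 0.7]
gripper_width: 0.0007
grasp_force: 1.7
```

Call:
play_rows([
  [1,-0.2,0,0,0],
  [1,-0.4,0,0,0],
  [1,-0.6,0,0,0],
  [1,-0.8,0,0,0],
  [1,-1,0,0,0],
])

```text
time: 14.35
tcp_pos: [0.4839, 0.1702, 0.0623]
orientation: [[-0.978, 0.209, 0.0], [0.209, 0.978, 0.0], [-0.0, 0.0, -1.0]]
wrist_force: [-2.9, 3.3, 0.3]
gripper_width: 0.0003
grasp_force: 1.7
```

Call:
play_rows([
  [1,-0.2,0,0,0],
  [1,-0.4,0,0,0],
  [1,-0.6,0,0,0],
  [1,-0.8,0,0,0],
  [1,-1,0,0,0],
])

```text
time: 14.85
tcp_pos: [0.4936, 0.1681, 0.0623]
orientation: [[-0.978, 0.209, -0.0], [0.209, 0.978, 0.0], [0.0, 0.0, -1.0]]
wrist_force: [-3.0, 3.0, 1.6]
gripper_width: 0.0005
grasp_force: 1.7
```

```bash
python3 st.py
```

```text
14.85 X mm -74.92 Y -0.56 z 0.0623 Fx -3.54 Fy 2.3
```

Call:
play_rows([
  [1,-0.1,0,0,0],
  [1,-0.2,0,0,0],
  [1,-0.3,0,0,0],
  [1,-0.4,0,0,0],
  [1,-0.5,0,0,0],
])

```text
time: 15.35
tcp_pos: [0.4984, 0.167, 0.0623]
orientation: [[-0.978, 0.209, 0.0], [0.209, 0.978, -0.0], [-0.0, -0.0, -1.0]]
wrist_force: [-3.3, 4.2, 1.4]
gripper_width: 0.0005
grasp_force: 1.7
```

Call:
play_rows([
  [1,-0.1,0,0,0],
  [1,-0.2,0,0,0],
  [1,-0.3,0,0,0],
  [1,-0.4,0,0,0],
  [1,-0.5,0,0,0],
])

```text
time: 15.85
tcp_pos: [0.5033, 0.166, 0.0623]
orientation: [[-0.978, 0.209, 0.0], [0.209, 0.978, -0.0], [-0.0, 0.0, -1.0]]
wrist_force: [-3.3, 2.4, 0.5]
gripper_width: 0.0003
grasp_force: 1.7
```

Call:
play_rows([
  [1,-0.1,0,0,0],
  [1,-0.2,0,0,0],
  [1,-0.3,0,0,0],
  [1,-0.4,0,0,0],
  [1,-0.5,0,0,0],
])

```text
time: 16.35
tcp_pos: [0.5082, 0.1649, 0.0623]
orientation: [[-0.978, 0.209, 0.0], [0.209, 0.978, 0.0], [-0.0, 0.0, -1.0]]
wrist_force: [-3.1, 3.3, 1.3]
gripper_width: 0.0003
grasp_force: 1.8
```

Call:
play_rows([
  [1,-0.1,0,0,0],
  [1,-0.2,0,0,0],
  [1,-0.3,0,0,0],
  [1,-0.4,0,0,0],
  [1,-0.5,0,0,0],
])

```text
time: 16.85
tcp_pos: [0.5131, 0.1639, 0.0623]
orientation: [[-0.978, 0.209, -0.0], [0.209, 0.978, 0.0], [0.0, 0.0, -1.0]]
wrist_force: [-2.5, 3.8, 1.2]
gripper_width: 0.0009
grasp_force: 1.7
```

Call:
play_rows([
  [1,-0.1,0,0,0],
  [1,-0.2,0,0,0],
  [1,-0.3,0,0,0],
  [1,-0.4,0,0,0],
  [1,-0.4,0,0,0],
])

```text
time: 17.35
tcp_pos: [0.5172, 0.163, 0.0623]
orientation: [[-0.978, 0.209, 0.0], [0.209, 0.978, -0.0], [-0.0, -0.0, -1.0]]
wrist_force: [-2.1, 1.6, -0.6]
gripper_width: 0.0005
grasp_force: 1.0
```

```bash
python3 st.py; python3 - <<'E'
from h import *
im,d=ctrl.read_camera('side'); 
u=[int(v) for v in ctrl.place_of('side','bridge_top')[0]['centre']]
c=im[max(0,u[1]-55):u[1]+55,max(0,u[0]-100):u[0]+60]; cv2.imwrite('pics/side5.png',cv2.resize(c,None,fx=4.5,fy=4.5,interpolation=cv2.INTER_CUBIC)[:,:,::-1])
E
```

```text
17.35 X mm -50.81 Y -0.67 z 0.0623 Fx -2.37 Fy 1.11
```

View pics/side5.png

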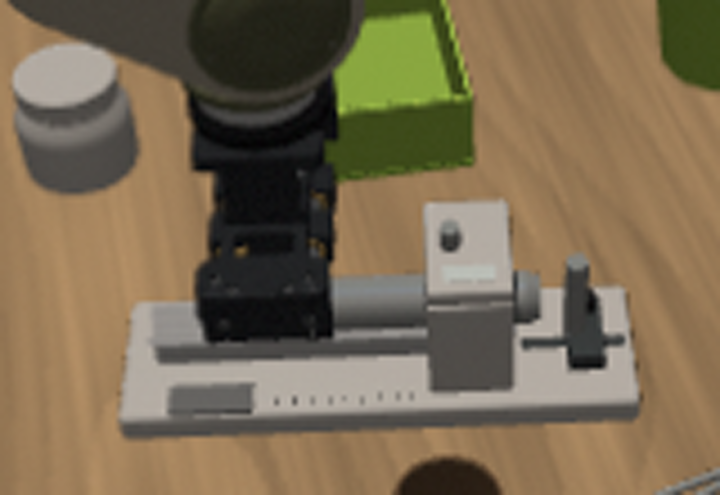

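The crop shows the tube end just past the bridge, at (540,297). The pin face is at about (567,300), which leaves a gap of roughly 12–16 mm.

Call:
play_rows([
  [1,-0.1,0,0,0],
  [1,-0.2,0,0,0],
  [1,-0.3,0,0,0],
  [1,-0.4,0,0,0],
  [1,-0.5,0,0,0],
])

```text
time: 17.95
tcp_pos: [0.5219, 0.162, 0.0622]
orientation: [[-0.978, 0.209, -0.0], [0.209, 0.978, -0.0], [0.0, -0.0, -1.0]]
wrist_force: [-2.6, 1.4, -0.1]
gripper_width: 0.0004
grasp_force: 1.3
```

Call:
play_rows([
  [1,-0.04,0,0,0],
  [1,-0.08,0,0,0],
  [1,-0.12,0,0,0],
])

```text
time: 18.25
tcp_pos: [0.523, 0.1617, 0.0623]
orientation: [[-0.978, 0.209, -0.0], [0.209, 0.978, -0.0], [0.0, -0.0, -1.0]]
wrist_force: [-2.7, 2.4, -1.0]
gripper_width: 0.0002
grasp_force: 1.2
```

```bash
python3 st.py
```

```text
18.25 X mm -44.83 Y -0.64 z 0.0623 Fx -3.16 Fy 1.73
```

Call:
play_rows([
  [1,-0.03,0,0,0],
  [1,-0.06,0,0,0],
  [1,-0.09,0,0,0],
  [1,-0.1,0,0,0],
])

```text
time: 18.65
tcp_pos: [0.524, 0.1615, 0.0623]
orientation: [[-0.978, 0.209, 0.0], [0.209, 0.978, -0.0], [-0.0, -0.0, -1.0]]
wrist_force: [-1.9, 0.7, -1.0]
gripper_width: 0.0005
grasp_force: 1.2
```

Call:
play_rows([
  [1,-0.03,0,0,0],
  [1,-0.06,0,0,0],
  [1,-0.09,0,0,0],
  [1,-0.1,0,0,0],
])

```text
time: 19.05
tcp_pos: [0.525, 0.1613, 0.0623]
orientation: [[-0.978, 0.209, 0.0], [0.209, 0.978, -0.0], [-0.0, -0.0, -1.0]]
wrist_force: [-2.6, 1.2, -0.7]
gripper_width: 0.0006
grasp_force: 1.1
```

Call:
play_rows([
  [1,-0.03,0,0,0],
  [1,-0.06,0,0,0],
  [1,-0.09,0,0,0],
  [1,-0.1,0,0,0],
])

```text
time: 19.45
tcp_pos: [0.526, 0.1611, 0.0623]
orientation: [[-0.978, 0.209, 0.0], [0.209, 0.978, -0.0], [-0.0, 0.0, -1.0]]
wrist_force: [-2.0, 0.7, -0.9]
gripper_width: 0.0005
grasp_force: 1.2
```

Call:
play_rows([
  [1,-0.03,0,0,0],
  [1,-0.06,0,0,0],
  [1,-0.09,0,0,0],
  [1,-0.1,0,0,0],
])

```text
time: 19.85
tcp_pos: [0.527, 0.1609, 0.0623]
orientation: [[-0.978, 0.209, 0.0], [0.209, 0.978, 0.0], [-0.0, 0.0, -1.0]]
wrist_force: [-1.9, 0.5, -0.4]
gripper_width: 0.0006
grasp_force: 1.1
```

Call:
play_rows([
  [1,-0.03,0,0,0],
  [1,-0.06,0,0,0],
  [1,-0.09,0,0,0],
  [1,-0.1,0,0,0],
])

```text
time: 20.25
tcp_pos: [0.5279, 0.1607, 0.0623]
orientation: [[-0.978, 0.209, 0.0], [0.209, 0.978, -0.0], [-0.0, 0.0, -1.0]]
wrist_force: [-2.3, 0.4, 0.1]
gripper_width: 0.0005
grasp_force: 1.2
```

Call:
play_rows([
  [1,-0.03,0,0,0],
  [1,-0.06,0,0,0],
  [1,-0.09,0,0,0],
  [1,-0.1,0,0,0],
])

```text
time: 20.65
tcp_pos: [0.5289, 0.1605, 0.0623]
orientation: [[-0.978, 0.209, -0.0], [0.209, 0.978, -0.0], [0.0, -0.0, -1.0]]
wrist_force: [-1.8, 0.9, -1.4]
gripper_width: 0.0006
grasp_force: 1.2
```

Call:
play_rows([
  [1,-0.03,0,0,0],
  [1,-0.06,0,0,0],
  [1,-0.09,0,0,0],
  [1,-0.1,0,0,0],
])

```text
time: 21.05
tcp_pos: [0.5299, 0.1603, 0.0623]
orientation: [[-0.978, 0.209, 0.0], [0.209, 0.978, -0.0], [-0.0, -0.0, -1.0]]
wrist_force: [-3.0, 0.9, -1.0]
gripper_width: 0.0003
grasp_force: 1.2
```

Call:
play_rows([
  [1,-0.03,0,0,0],
  [1,-0.06,0,0,0],
  [1,-0.09,0,0,0],
  [1,-0.1,0,0,0],
])

```text
time: 21.45
tcp_pos: [0.5309, 0.1601, 0.0623]
orientation: [[-0.978, 0.209, 0.0], [0.209, 0.978, 0.0], [-0.0, 0.0, -1.0]]
wrist_force: [-1.9, 1.1, -0.9]
gripper_width: 0.0005
grasp_force: 1.2
```

Call:
play_rows([
  [1,-0.03,0,0,0],
  [1,-0.06,0,0,0],
  [1,-0.09,0,0,0],
  [1,-0.1,0,0,0],
])

```text
time: 21.85
tcp_pos: [0.5315, 0.16, 0.0622]
orientation: [[-0.978, 0.209, -0.001], [0.209, 0.978, 0.0], [0.001, -0.0, -1.0]]
wrist_force: [-5.1, 2.0, 0.7]
gripper_width: 0.0004
grasp_force: 2.7
```

Call:
play_rows([
  [1,-0.02,0,0,0],
  [1,-0.03,0,0,0],
  [1,-0.03,0,0,0],
])

```text
time: 22.15
tcp_pos: [0.5315, 0.16, 0.0622]
orientation: [[-0.978, 0.209, -0.002], [0.209, 0.978, 0.0], [0.002, -0.0, -1.0]]
wrist_force: [-5.5, 2.1, 2.0]
gripper_width: 0.0005
grasp_force: 3.2
```

Call:
play_rows([
  [1,-0.02,0,0,0],
  [1,-0.02,0,0,0],
  [1,-0.02,0,0,0],
])

```text
time: 22.45
tcp_pos: [0.5315, 0.16, 0.0622]
orientation: [[-0.978, 0.209, -0.002], [0.209, 0.978, 0.0], [0.002, -0.0, -1.0]]
wrist_force: [-7.1, 2.5, 1.8]
gripper_width: 0.0003
grasp_force: 3.6
```

The tube is firmly on the stop: total push about 7.5 N, and the TCP has stopped advancing. Backing off now.

Call:
play_rows([
  [1,0.1,0,0,0],
  [1,0.5,0,0,0],
  [1,1.5,0,0,0],
  [1,3,0,0,0],
  [1,3,0,0,0],
])

```text
time: 22.95
tcp_pos: [0.5016, 0.1664, 0.0624]
orientation: [[-0.978, 0.209, -0.001], [0.209, 0.978, -0.0], [0.001, -0.0, -1.0]]
wrist_force: [-0.7, -0.1, -0.8]
gripper_width: 0.0004
grasp_force: 0.0
```

Call:
play_rows([
  [1,0,0,-3,0],
  [1,0,0,-7,0],
  [1,3,0,-11,0],
  [1,6,0,-14,0],
  [1,6,0,-14,0],
])

```text
time: 23.45
tcp_pos: [0.4439, 0.1795, 0.2064]
orientation: [[-0.978, 0.208, 0.007], [0.208, 0.978, 0.001], [-0.007, 0.003, -1.0]]
wrist_force: [0.0, -0.3, 0.4]
gripper_width: 0.0004
grasp_force: 0.0
```

Call:
play_rows([
  [1,0,0,0,0],
  [1,0,0,0,0],
  [1,0,0,0,0],
])

```text
time: 23.75
tcp_pos: [0.4446, 0.1783, 0.2011]
orientation: [[-0.978, 0.21, -0.002], [0.21, 0.978, -0.0], [0.002, -0.001, -1.0]]
wrist_force: [-0.5, -1.1, -0.1]
gripper_width: 0.0007
grasp_force: 0.0
```

```bash
python3 st.py; python3 - <<'E'
from h import *
im,d=ctrl.read_camera('side'); c=im[110:220,180:340]; cv2.imwrite('pics/side6.png',cv2.resize(c,None,fx=4.5,fy=4.5,interpolation=cv2.INTER_CUBIC)[:,:,::-1])
E
```

```text
23.75 X mm -125.0 Y -0.79 z 0.2011 Fx -0.24 Fy -1.21
```

View pics/side6.png

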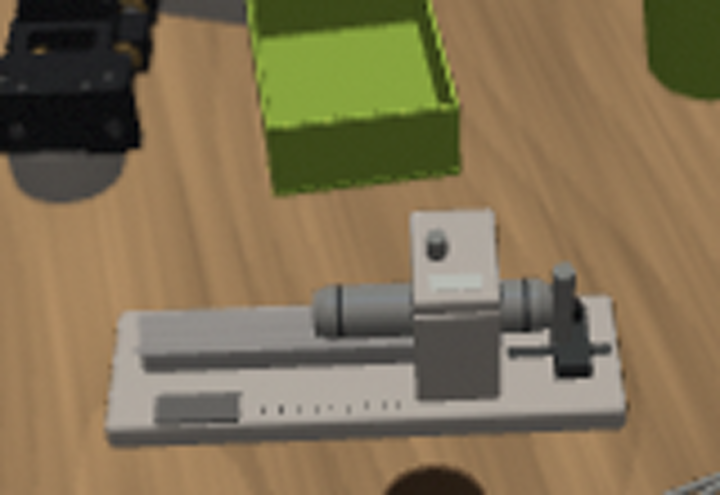

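The tube lies in the groove under the bridge. Its end, at (552,305), is against the pin, and the arm is clear.

```bash
python3 -c "
from plant import ctrl
print(ctrl.sign_off())"
```

```text
the job is handed in; nothing more can be done
None
```

The job is handed in, with no verdict returned: the largest tube lies in the reader's groove against the stop pin, pushed home with about 7.5 N at the wrist, and the arm is backed off clear after about 24 s.

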